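# Hang up the pail, then turn the spice carousel to the yellow cap and hold it

## Task

Get the spice corner ready for cooking: clear the counter by hanging the little blue pail by its wire handle on the hook of the dark stand, and let go of it. Then turn the spice carousel until the jar with the yellow cap stands straight behind the red front pointer on the carousel's base, and keep the fingers gripping the carousel so that it is held still there; the program finishes while holding. Leave the tin, the salt box and the garlic where they are.

Things in the scene. Friction and masses are not known exactly. Their poses are not given: they have to be found in the camera images.
- pail: Loose blue enamel pail, about 0.16 kg, white rim, upright. Origin: underside centre, z up. Cup 69 mm across, 58 mm high. Rigid arch handle of 6 mm wire in its y-z plane, 78 mm wide; level top bar along y, 118 mm up. Between cup and bar a window 60 to 115 mm up, open along x, for a hook. On the bar a round wooden lifting knob, 24 mm across, 119 to 159 mm up. The same either way round.
- handle_bar (a point): Middle of the pail's handle bar (centre of the 6 mm wire), 118 mm above the pail's underside.
- pail_knob (a point): On the axis of the pail's wooden knob, 141 mm above the pail's underside: a good height to grip.
- hook_stand: Fixed dark stand. Origin: centre of its round foot (104 mm across, 13 mm high) and of its upright 8 mm post. The hook, 8 mm rod, leaves the post top (rod centre 172 mm up) along -x, roughly towards the robot, falls to its lowest place 60 mm out (rod centre 161 mm up), then turns up to a 12 mm brass ball 78 mm out, ball top 187 mm up.
- hook_seat (a point): Top of the hook rod at its lowest place: 60 mm from the post along the stand's -x, 165 mm above the counter. A pail handle bar resting here has its centre 3 to 5 mm higher.
- carousel_base: Fixed dark wooden round base of the spice carousel, 224 mm diameter, 16 mm high, with a red pointer block on its rim that marks the front. Origin: on the turning axis at the counter, z up; the pointer lies at its -x, roughly towards the robot.
- front_pointer (a point): Top of the outer end of the red front pointer, 132 mm in front (-x) of the turning axis, 12 mm high.
- turntable: Turning part of the carousel: wooden plate 212 mm across, top 30 mm up, six jars (41 mm across, tops 135 mm up) fixed on it in a circle of 78 mm radius, knob on a central column. Turns endlessly both ways about z, friction about 0.05 N m, stays where left. Origin: on the axis at the counter. The yellow-capped jar is at its -x: in front when its yaw equals that of carousel_base.
- marked_cap (a point): Centre of the top of the yellow cap (45 mm diameter, 138 mm above the counter) on the marked jar, 78 mm from the turning axis. The other five jars have dark caps.
- knob_top (a point): Centre of the top of the carousel's round fluted wooden knob, 188 mm above the counter. The knob is 44 mm across from 154 to 184 mm above the counter, free all round, and can be gripped from above at any yaw; 166 to 174 mm is a good height to grip.
- tin: Bystander: round food tin, 75 mm diameter, 58 mm high, loose; origin at the centre of its underside. Leave it alone.
- salt: Bystander: upright cardboard salt box, 45 x 63 x 112 mm, loose; origin at the centre of its underside. Leave it alone.
- garlic: Bystander: garlic bulb, 60 x 57 x 58 mm, loose; origin at the centre of its underside. Leave it alone.

How it is judged:
By the outcome, as a careful person would: the job done as asked, in the order asked, and still so for the second after the job is handed in, while the arm keeps its last pose, push and grip.
It also fails if it takes over 59 s, if anything falls off the work surface, if the arm or the gripper's body presses on something with over 40 N, if the wrist force passes 120 N, or if a joint passes its speed limit or range.

## Robot

A 7-joint arm with a two-finger parallel gripper is mounted at the origin on a cart in front of the work surface, level with it; the furniture and walls round the work are solid. World frame = base frame: x ahead of the robot, y to its left, z up, the work surface at z = 0. Lengths are in m, angles in degrees, forces in N, time in s.
With the tool pointing down it reaches from about 0.35 to 0.9 m from the base axis. Payload 7.2 kg.
Tool frame: the origin (TCP) lies midway between the tips of the shut fingers; the grasp point (between the pads) lies 19 mm behind it; z points along the fingers, y is the line along which they close (so a half turn about z gives the same grasp; the last joint's range is limited). The gripper opens to 88 mm and grips with 3 to 60 N. Pads are 20 mm wide; open, the fingers measure 115 mm over their backs; the gripper's body (75 mm by 178 mm) begins 61 mm behind the grasp point.
Start: joints at [-69.97, 23.554, -0.728, 91.456, 0.321, 64.991, -4.71], TCP at [0.254, 0.571, 0.223] pointing down, gripper open.
Joint ranges: [-169.25, 169.25], [-16.82, 113.86], [-84.01, 82.57], [7.8, 145.47], [-59.2, 239.2], [7.22, 106.19], [-163.78, 163.78]. Speed limits (degrees/s): [136.94, 136.94, 172.46, 172.46, 180, 180, 180].

## Interface

Orientations are given as [roll, pitch, yaw] about the fixed x, y, z axes, in that order (R = Rz(yaw) Ry(pitch) Rx(roll)).
In Python, from bench import ctrl gives the robot as it stands.
- The arm moves only by the tool move_arm, never from a script. Its argument "increments" is one flat list of numbers, 6 for each row, row after row: the shift along the tool's x, y, z each as a share of 50 cm, from -1 to 1, then the turn, a rotation vector about the tool's x, y, z each as a share of 60 degrees, from -1 to 1. A call has 1 to 10 rows; each row shifts and turns the commanded pose from where the row before left it, along the tool's axes as they then stand; what a row does not reach is not made up. A row lasts 1/8 s, in which the tool goes at most 62.5 mm and 10.7 degrees, less where a joint would pass 70% of its speed; a pose out of reach is approached as far as the arm can. A call with a number of a shift or a turn outside -1 to 1 is refused whole. A call with a gripper value outside its range is refused whole. "gripper" is the closure, from -1 (fully open) to 1 (shut), set as the call begins (left out, the last holds). The fingers move at their own pace and stop on an object; "force" is the grip in N (left out, the last holds). Time passes only in rows, so rows that do not move let the fingers close. It gives the time, the measured TCP pose, the force, the opening and the grip force at its end, in the units of the state.
- ctrl.get_state(): the state, without advancing time (a new reading comes with each control period).
- ctrl.capture(name): name is "side" or "top" or "wrist"; returns the picture (384x512x3 uint8, red, green, blue); there is no depth.
- ctrl.camera_params(name): a dict with "camera_matrix" (3x3 intrinsics, pixels), "k1" (the pictures are not rectified: a ray, as slopes to the right and down, at radius r is drawn at 1 + k1 r^2 times it, then the intrinsics apply), "xyz" and "rotation" of the camera in the world. Camera axes: x right, y down, z forward; pixel columns grow to the right and rows downward; lengths in m; the calibration is good to about 2 mm. A picture is of the moment at which its call begins: read the wrist's pose just before it. camera_params takes no time and is no camera call; for the wrist camera it gives the pose at the moment of the call.
- ctrl.close_job(): hands the job in; it is judged then, once.
The state is a dict: "t": time; "qpos": joint angles; "dq": joint speeds; "joint_efforts": joint torques, N m; "tcp_pos": TCP position; "tcp_rot": TCP orientation; "ft_force": force on the tool from outside, world axes, zero at the start; "moment": the same for the moment, N m; "gripper_width": opening from 0.0 (shut) to 1.0 (fully open); "finger_force": force on a finger pad.
Only numpy, scipy, OpenCV 4.12 (cv2) and the standard library are available. Lean on these libraries where they do the work, as an engineer would, in place of code of your own. Each camera call takes 0.05 s, during which the arm holds its last target. There are 200 camera calls.

## Working session

There is one attempt and no reset: what is moved stays moved. The work goes in short steps, Python scripts to look and compute and a tool call to move; the robot and the scene stay as the last step left them, time stands still between calls to the robot, and variables do not carry over. Pictures are saved under pics/ and viewed, at most 10 in all, crops included, and the job is handed in when it is done.

Besides the shell and the picture viewer there is one more tool, called after "Call:" as name(argument=value, ...) on one line, values as JSON. move_arm: Moves the arm, as the interface text tells. Shift numbers are shares of 50 cm and turn numbers shares of 60 degrees, none past 1 either way. Its arguments: {"type":"object","properties":{"increments":{"type":"array"},"gripper":{"type":"number"},"force":{"type":"number"}},"required":["increments"]}

```bash
mkdir -p pics
cat > h.py <<'E'
import numpy as np, cv2
from bench import ctrl
def cap(n,f=None):
    p=ctrl.camera_params(n); im=ctrl.capture(n)
    if f: cv2.imwrite('pics/'+f,im[:,:,::-1])
    return im,p
def ray(p,u,v):
    K=np.array(p['camera_matrix']);d=np.array([(u-K[0,2])/K[0,0],(v-K[1,2])/K[1,1]])
    s=d.copy()
    for _ in range(20): s=d/(1+p['k1']*(s@s))
    return np.array(p['xyz']),np.array(p['rotation'])@np.array([*s,1])
def onz(p,u,v,z):
    o,d=ray(p,u,v); return o+d*(z-o[2])/d[2]
E
python3 - <<'E'
from h import *
a,p=cap('top','top1.png');b,q=cap('side','side1.png')
cv2.imwrite('pics/both.png',cv2.resize(np.vstack([a,b]),None,fx=.78,fy=.78)[:,:,::-1])
print(p,q,ctrl.get_state())
E
```

```text
{'camera_matrix': array([[403.79056307,   0.        , 255.59418503],
       [  0.        , 403.79056307, 190.52691556],
       [  0.        ,   0.        ,   1.        ]]), 'k1': -0.13937472383978877, 'xyz': array([0.2899573 , 0.03522317, 1.18566529]), 'rotation': array([-170.15591538,   -0.40443906,  -91.29041428])} {'camera_matrix': array([[462.41548952,   0.        , 246.31213354],
       [  0.        , 462.41548952, 189.39725864],
       [  0.        ,   0.        ,   1.        ]]), 'k1': -0.18222889769549463, 'xyz': array([-0.18923067,  1.17048222,  0.73393761]), 'rotation': array([-114.07570617,    0.95998432, -150.8071643 ])} {'t': 0.1, 'qpos': array([-69.97034634,  23.59479535,  -0.72874144,  91.49793816,
         0.32104922,  64.99049382,  -4.70968673]), 'dq': array([-0.06928571, -0.09824555, -0.00066852, -0.06864234,  0.04898616,
       -0.02005825, -0.07724449]), 'joint_efforts': array([ 3.18653962e-03, -5.89101005e+01,  6.43964745e-01, -2.91709846e+01,
       -5.38010756e-02,  1.44801271e-02,  6.86469275e-05]), 'tcp_pos': array([0.25343538, 0.57082174, 0.22190948]), 'tcp_rot': array([-1.79919018e+02,  5.73891628e-03,  1.56064631e+02]), 'ft_force': array([-1.25374173,  0.03415766,  0.74410942]), 'moment': array([-0.01449426, -0.0013152 , -0.00517761]), 'finger_force': 0.0, 'gripper_width': 0.9979203278520841}
```

View pics/top1.png

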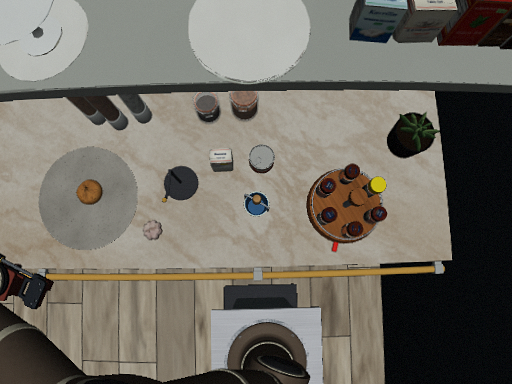

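View pics/side1.png

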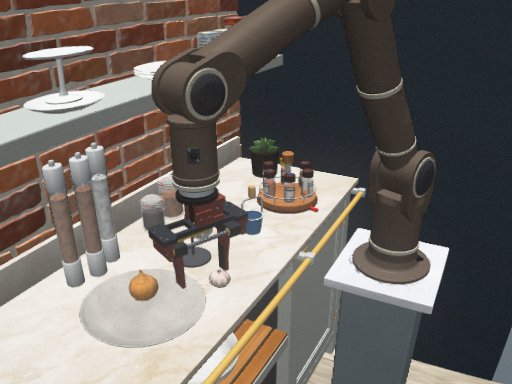

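The top view shows the pail at (257,203), the stand's foot at (181,183) with its brass ball near (165,200), the carousel knob at (357,198), the yellow cap at (378,184) and the red pointer at (335,247). In the side view the gripper stands over the stand. Next I'll zoom in and take rough positions.

```bash
sed -i "s/np.array(p\['rotation'\])@/R.from_euler('xyz',p['rotation'],degrees=True).as_matrix()@/; 1a from scipy.spatial.transform import Rotation as R" h.py
python3 - <<'E'
from h import *
im=cv2.imread('pics/top1.png')[:,:,::-1]; p=ctrl.camera_params('top')
cv2.imwrite('pics/crop1.png',cv2.resize(im[140:260,140:300],None,fx=5,fy=5,interpolation=cv2.INTER_CUBIC)[:,:,::-1])
h=cv2.cvtColor(np.ascontiguousarray(im),cv2.COLOR_RGB2HSV)
def blobs(lo,hi,nm,z,box):
    m=cv2.inRange(h,lo,hi); k=np.zeros_like(m); x0,y0,x1,y1=box; k[y0:y1,x0:x1]=m[y0:y1,x0:x1]
    n,l,s,c=cv2.connectedComponentsWithStats(k)
    for i in range(1,n):
        if s[i,4]>6: print(nm,s[i],c[i].round(1),onz(p,*c[i],z).round(4))
blobs((22,150,120),(35,255,255),'yel',.138,(300,150,400,260))
blobs((0,180,120),(6,255,255),'red',.010,(300,235,400,260))
blobs((100,90,40),(120,255,255),'blue',.05,(240,180,280,225))
blobs((8,100,120),(18,255,255),'knob',.159,(245,185,270,215))
for n,u,v,z in [('knobtop',357,198,.188),('ball',165,200,.181),('pailknob',257,198,.159),('foot',181,183,.013)]: print(n,onz(p,u,v,z).round(4))
E
```

```text
yel [371 177  15  15 187] [378. 184.] [ 0.4823 -0.305   0.138 ]
red [332 242   6   9  38] [334.5 246.2] [ 0.3243 -0.2037  0.01  ]
blue [258 193   9  10  32] [262.8 198.2] [0.4641 0.0029 0.05  ]
blue [245 197  22  18 202] [254.5 207.4] [0.4383 0.027  0.05  ]
knob [253 195   8   7  41] [256.4 198. ] [0.4483 0.0223 0.159 ]
knobtop [ 0.4383 -0.2315  0.188 ]
ball [0.4447 0.2538 0.181 ]
pailknob [0.4483 0.0208 0.159 ]
foot [0.5206 0.2432 0.013 ]
```

View pics/crop1.png

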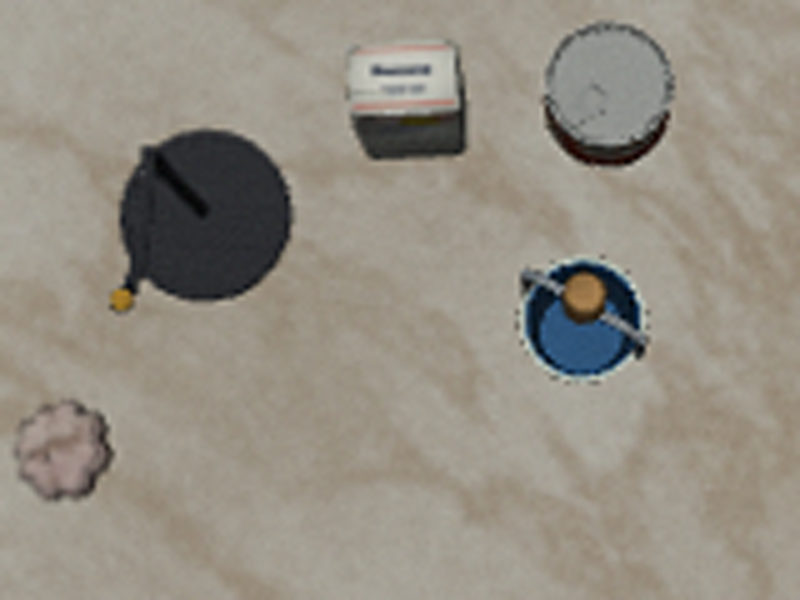

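```bash
cat >> h.py <<'E'
def plan(pos,yaw):
    s=ctrl.get_state(); M=R.from_euler('xyz',s['tcp_rot'],degrees=True)
    d=M.inv().apply(np.array(pos)-s['tcp_pos'])/.5
    rv=(M.inv()*R.from_euler('xyz',[180,0,yaw],degrees=True)).as_rotvec(degrees=True)/60
    print('t',round(s['t'],2),'at',s['tcp_pos'].round(4),s['tcp_rot'].round(1),'shift',d.round(4),'then turn',rv.round(3),'w',round(s['gripper_width'],3),'ff',round(s['finger_force'],1),'F',s['ft_force'].round(1))
E
python3 - <<'E'
from h import *
plan([.445,.022,.29],149)
p=ctrl.camera_params('wrist');print(p)
t=ctrl.camera_params('top')
f=onz(t,181.2,182.8,.013);b=onz(t,164.2,199.8,.181);pt=onz(t,170,170.4,.172);print(f,b,pt,np.linalg.norm((f-b)[:2]),np.degrees(np.arctan2(*(f-b)[1::-1])))
E
```

```text
t 0.1 at [0.2534 0.5708 0.2219] [-179.9    0.   156.1] shift [-0.7955 -0.848  -0.1349] then turn [-0.001  0.     0.118] w 0.998 ff 0.0 F [-1.3  0.   0.7]
{'camera_matrix': array([[341.0243366 ,   0.        , 253.08093817],
       [  0.        , 341.0243366 , 197.52443451],
       [  0.        ,   0.        ,   1.        ]]), 'k1': -0.01762942317713911, 'xyz': array([0.17662721, 0.60455205, 0.38357247]), 'rotation': array([1.62330503e+02, 7.24874961e-02, 6.60807659e+01])}
[0.52117951 0.2425895  0.013     ] [0.44521102 0.25589331 0.181     ] [0.52312444 0.24402334 0.172     ] 0.07712459765205648 -9.93307087304269
```

Call:
move_arm(increments=[-0.03, -0.03, -0.03, 0, 0, 0, -0.06, -0.06, -0.03, 0, 0, 0, -0.06, -0.065, -0.03, 0, 0, 0, -0.06, -0.065, -0.03, 0, 0, 0, -0.06, -0.065, -0.015, 0, 0, 0, -0.06, -0.065, 0, 0, 0, 0, -0.06, -0.065, 0, 0, 0, 0, -0.06, -0.065, 0, 0, 0, 0, -0.06, -0.065, 0, 0, 0, 0, -0.06, -0.065, 0, 0, 0, 0], gripper=-1)

```text
t: 1.35
tcp_pos: [0.3904, 0.1741, 0.291]
tcp_rot: [179.9, 0.0, 156.0]
ft_force: [1.2, 0.3, -0.1]
gripper_width: 0.997
finger_force: 0.0
```

Call:
move_arm(increments=[-0.06, -0.065, 0, 0, 0, 0, -0.06, -0.065, 0, 0, 0, 0, -0.06, -0.065, 0, 0, 0, 0, -0.035, -0.04, 0, 0, 0, 0.06, -0.01, -0.01, 0, 0, 0, 0.06, 0, 0, 0, 0, 0, 0])

```text
t: 2.1
tcp_pos: [0.4428, 0.0186, 0.2904]
tcp_rot: [180.0, -0.0, 148.7]
ft_force: [0.5, 1.2, 0.3]
gripper_width: 0.996
finger_force: 0.0
```

Run:
```python
from h import *
plan([.448,.022,.29],149)
im,p=cap('wrist','w1.png');print(p['xyz'],p['rotation'])
```

```text
t 2.1 at [0.4428 0.0186 0.2904] [180.   -0.  148.7] shift [-0.0054  0.0113  0.0008] then turn [ 0.001 -0.    -0.005] w 0.996 ff 0.0 F [0.5 1.2 0.3]
[0.3708642  0.06151958 0.45208742] [ 1.62353264e+02 -4.21555675e-02  5.87246236e+01]
```

View pics/w1.png

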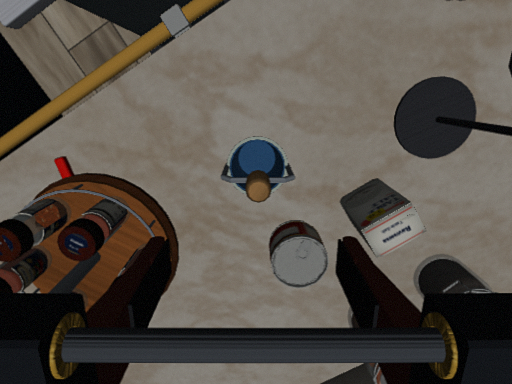

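The wrist view shows the pail's knob at about (258,187), with the handle bar level in the picture from (222,180) to (295,179). The fingers are therefore already lined up with the bar.

Run:
```python
from h import *
im=cv2.imread('pics/w1.png');p=ctrl.camera_params('wrist')
h=cv2.cvtColor(im,cv2.COLOR_BGR2HSV);m=cv2.inRange(h,(5,90,60),(20,255,255));k=np.zeros_like(m);k[160:215,235:285]=m[160:215,235:285]
print(cv2.connectedComponentsWithStats(k)[2:])
for u,v,z in [(258,189.5,.159),(258,186,.141),(258.5,179.5,.118)]: print(onz(p,u,v,z))
e=onz(p,222,180,.1)-onz(p,295,179,.1);print(np.degrees(np.arctan2(e[1],e[0])), np.linalg.norm(e))
```

```text
(array([[     0,      0,    512,    384, 196196],
       [   247,    179,     23,     23,    412]], dtype=int32), array([[255.49485209, 191.50328753],
       [257.95145631, 189.93446602]]))
[0.44640817 0.02162676 0.159     ]
[0.44809522 0.02091965 0.141     ]
[0.44822407 0.02181758 0.118     ]
-120.33540505525434 0.0777871659568789
```

Call:
move_arm(increments=[-0.005, 0.01, 0.03, 0, 0, -0.015, 0, 0, 0.06, 0, 0, 0, 0, 0, 0.07, 0, 0, 0, 0, 0, 0.07, 0, 0, 0, 0, 0, 0.06, 0, 0, 0, 0, 0, 0.03, 0, 0, 0, 0, 0, 0.01, 0, 0, 0, 0, 0, 0, 0, 0, 0])

```text
t: 3.15
tcp_pos: [0.4481, 0.0222, 0.1254]
tcp_rot: [180.0, 0.0, 149.8]
ft_force: [0.2, 0.0, -0.0]
gripper_width: 1.0
finger_force: 0.0
```

Call:
move_arm(increments=[0, 0, 0, 0, 0, 0, 0, 0, 0, 0, 0, 0, 0, 0, 0, 0, 0, 0, 0, 0, 0, 0, 0, 0, 0, 0, 0, 0, 0, 0, 0, 0, 0, 0, 0, 0], gripper=1, force=25)

```text
t: 3.9
tcp_pos: [0.4478, 0.0221, 0.1251]
tcp_rot: [180.0, -0.0, 149.8]
ft_force: [0.0, -0.4, 0.9]
gripper_width: 0.355
finger_force: 0.0
```

Call:
move_arm(increments=[0, 0, 0, 0, 0, 0, 0, 0, 0, 0, 0, 0, 0, 0, 0, 0, 0, 0, 0, 0, -0.01, 0, 0, 0, 0, 0, -0.03, 0, 0, 0, 0, 0, -0.05, 0, 0, 0, 0, 0, -0.05, 0, 0, 0, 0, 0, -0.03, 0, 0, 0, 0, 0, -0.01, 0, 0, 0, 0, 0, 0, 0, 0, 0])

```text
t: 5.15
tcp_pos: [0.4476, 0.0221, 0.215]
tcp_rot: [180.0, -0.0, 149.8]
ft_force: [-0.5, 0.1, -2.7]
gripper_width: 0.269
finger_force: 25.0
```

Run:
```python
from h import *
plan([.398,.266,.215],170)
```

```text
t 5.15 at [0.4476 0.0221 0.215 ] [180.   -0.  149.8] shift [3.313e-01 3.714e-01 2.000e-04] then turn [ 0.    -0.    -0.337] w 0.269 ff 25.0 F [-0.5  0.1 -2.7]
```

Call:
move_arm(increments=[0.015, 0.02, 0, 0, 0, 0, 0.03, 0.035, 0, 0, 0, 0, 0.045, 0.05, 0, 0, 0, 0, 0.05, 0.055, 0, 0, 0, 0, 0.05, 0.055, 0, 0, 0, 0, 0.05, 0.055, 0, 0, 0, 0, 0.04, 0.045, 0, 0, 0, 0, 0.03, 0.035, 0, 0, 0, 0, 0.015, 0.015, 0, 0, 0, 0, 0.005, 0.005, 0, 0, 0, 0])

```text
t: 6.4
tcp_pos: [0.3979, 0.2652, 0.2146]
tcp_rot: [-179.9, -0.0, 149.8]
ft_force: [-0.0, -0.3, -1.4]
gripper_width: 0.269
finger_force: 25.0
```

Call:
move_arm(increments=[0, 0, 0, 0, 0, -0.03, 0, 0, 0, 0, 0, -0.07, 0, 0, 0, 0, 0, -0.09, 0, 0, 0, 0, 0, -0.08, 0, 0, 0, 0, 0, -0.05, 0, 0, 0, 0, 0, -0.02, 0, 0, 0, 0, 0, 0])

```text
t: 7.28
tcp_pos: [0.3986, 0.2645, 0.2152]
tcp_rot: [180.0, 0.0, 170.1]
ft_force: [-0.4, 0.9, -1.3]
gripper_width: 0.267
finger_force: 25.0
```

Run:
```python
from h import *
plan([.463,.253,.215],170)
a,p=cap('wrist','w2.png');b,q=cap('side','s2.png'); c,r=cap('top','t2.png')
v=np.vstack([np.hstack([a[:,:],cv2.resize(b[130:310,110:350],(512,384))])])
cv2.imwrite('pics/v2.png',cv2.resize(v,(800,300))[:,:,::-1])
```

```text
t 7.28 at [0.3986 0.2645 0.2152] [180.    0.  170.1] shift [-0.1309 -0.0005  0.0004] then turn [0.    0.    0.002] w 0.267 ff 25.0 F [-0.4  0.9 -1.3]
```

View pics/v2.png

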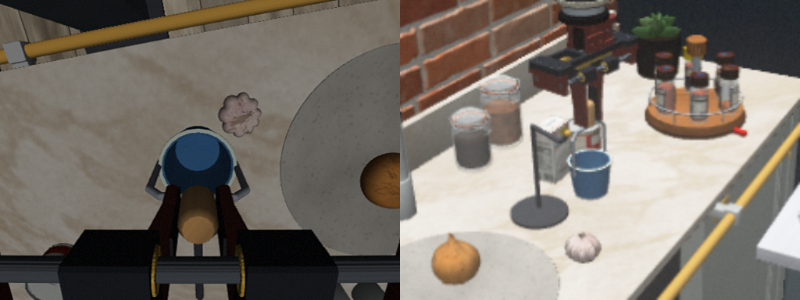

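The wrist view shows the pail held upright, with the stand's hook straight behind the knob at column ~198. The side view shows the handle window facing the brass ball at about (569,132) in the preview. I'll check the ball by two-view triangulation.

Run:
```python
from h import *
b=cv2.imread('pics/s2.png');h=cv2.cvtColor(b,cv2.COLOR_BGR2HSV);m=cv2.inRange(h,(15,120,90),(32,255,255));k=np.zeros_like(m);k[200:218,202:220]=m[200:218,202:220]
n,l,s,c=cv2.connectedComponentsWithStats(k);print(s[1:],c[1:])
i=1+np.argmax(s[1:,4])
o1,d1=ray(ctrl.camera_params('side'),*c[i]);o2,d2=ray(ctrl.camera_params('top'),164.2,199.8)
t=np.linalg.lstsq(np.c_[d1,-d2],o2-o1,rcond=None)[0];print(o1+t[0]*d1,o2+t[1]*d2)
```

```text
[[207 206   6   6  20]] [[209.2 209. ]]
[0.44612467 0.25614235 0.18303978] [0.44494525 0.25551555 0.18271985]
```

Call:
move_arm(increments=[-0.01, 0, 0, 0, 0, 0, -0.02, 0, 0, 0, 0, 0, -0.025, 0, 0, 0, 0, 0, -0.025, 0, 0, 0, 0, 0, -0.025, 0, 0, 0, 0, 0, -0.015, 0, 0, 0, 0, 0, -0.01, 0, 0, 0, 0, 0, 0, 0, 0, 0, 0, 0])

```text
t: 8.43
tcp_pos: [0.4626, 0.2538, 0.2151]
tcp_rot: [-180.0, -0.0, 170.1]
ft_force: [-0.6, -0.3, -2.4]
gripper_width: 0.266
finger_force: 25.0
```

Call:
move_arm(increments=[0, 0, 0.01, 0, 0, 0, 0, 0, 0.015, 0, 0, 0, 0, 0, 0.015, 0, 0, 0, 0, 0, 0.01, 0, 0, 0, 0, 0, 0.01, 0, 0, 0, 0, 0, 0.005, 0, 0, 0, 0, 0, 0.005, 0, 0, 0, 0, 0, 0, 0, 0, 0])

```text
t: 9.43
tcp_pos: [0.4624, 0.2539, 0.1801]
tcp_rot: [-180.0, -0.0, 170.2]
ft_force: [0.2, 0.2, -0.9]
gripper_width: 0.265
finger_force: 25.0
```

Run:
```python
from h import *
plan([.463,.253,.176],170)
b,q=cap('side','s3.png')
cv2.imwrite('pics/v3.png',cv2.resize(b[170:290,160:280],(600,600),interpolation=cv2.INTER_CUBIC)[:,:,::-1])
```

```text
t 9.43 at [0.4624 0.2539 0.1801] [-180.    -0.   170.2] shift [-0.0015 -0.0015  0.0081] then turn [-0.    -0.     0.003] w 0.265 ff 25.0 F [ 0.2  0.2 -0.9]
```

View pics/v3.png

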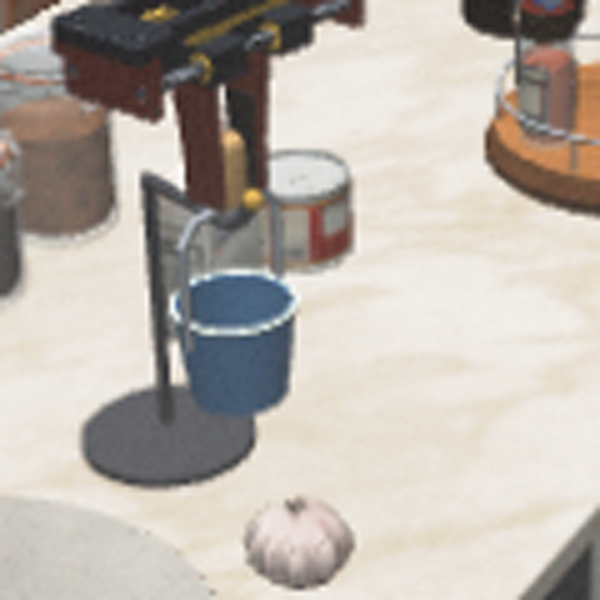

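The picture shows the bar just above the hook rod near (235,215), inside the brass ball at (252,200). I'll lower to contact, then let go.

Call:
move_arm(increments=[0, 0, 0.003, 0, 0, 0, 0, 0, 0.003, 0, 0, 0, 0, 0, 0.002, 0, 0, 0, 0, 0, 0, 0, 0, 0])

```text
t: 9.98
tcp_pos: [0.4634, 0.254, 0.1766]
tcp_rot: [179.9, 0.1, 170.1]
ft_force: [4.2, 0.6, 0.9]
gripper_width: 0.272
finger_force: 25.0
```

Call:
move_arm(increments=[0, 0, 0.001, 0, 0, 0, 0, 0, 0, 0, 0, 0], force=5)

```text
t: 10.22
tcp_pos: [0.4631, 0.2539, 0.1761]
tcp_rot: [180.0, 0.1, 170.1]
ft_force: [4.4, -0.4, 4.3]
gripper_width: 0.27
finger_force: 5.0
```

Call:
move_arm(increments=[0, 0, 0, 0, 0, 0, 0, 0, 0, 0, 0, 0, 0, 0, 0, 0, 0, 0, 0, 0, 0, 0, 0, 0, 0, 0, 0, 0, 0, 0, 0, 0, 0, 0, 0, 0], gripper=-0.2)

```text
t: 10.98
tcp_pos: [0.4624, 0.2539, 0.1756]
tcp_rot: [-180.0, -0.0, 170.2]
ft_force: [0.1, 0.7, -0.2]
gripper_width: 0.598
finger_force: 0.0
```

Run:
```python
from h import *
plan([.463,.253,.176],170)
b,q=cap('side','s4.png')
cv2.imwrite('pics/v4.png',cv2.resize(b[170:290,160:280],(500,500),interpolation=cv2.INTER_CUBIC)[:,:,::-1])
```

```text
t 10.97 at [0.4624 0.2539 0.1756] [-180.    -0.   170.2] shift [-0.0015 -0.0015 -0.0008] then turn [-0.    -0.     0.003] w 0.598 ff 0.0 F [ 0.1  0.7 -0.2]
```

View pics/v4.png

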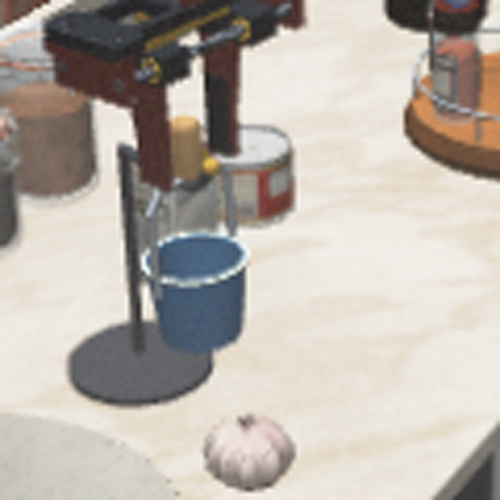

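The pail hangs free from the hook, with its knob at (185,150) between the open fingers. I'll withdraw upward and go to the carousel.

Call:
move_arm(increments=[0, 0, -0.01, 0, 0, 0, 0, 0, -0.03, 0, 0, 0, 0, 0, -0.05, 0, 0, 0, 0, 0, -0.06, 0, 0, 0, 0, 0, -0.06, 0, 0, 0, 0, 0, -0.03, 0, 0, 0, 0, 0, -0.02, 0, 0, 0, 0, 0, 0, 0, 0, 0])

```text
t: 12.02
tcp_pos: [0.4625, 0.2539, 0.3058]
tcp_rot: [180.0, 0.0, 170.2]
ft_force: [0.5, -0.1, -0.2]
gripper_width: 0.6
finger_force: 0.0
```

Run:
```python
from h import *
plan([.438,-.231,.305],166)
print(ctrl.get_state()['qpos'].round(1))
```

```text
t 12.03 at [0.4625 0.2539 0.3058] [180.    0.  170.2] shift [-0.1174 -0.964   0.0013] then turn [0.    0.    0.069] w 0.6 ff 0.0 F [ 0.5 -0.1 -0.2]
[-45.9  10.1  13.9  98.9  -2.6  71.3  48.8]
```

Call:
move_arm(increments=[-0.005, -0.03, 0, 0, 0, 0, -0.009, -0.06, 0, 0, 0, 0, -0.009, -0.08, 0, 0, 0, 0, -0.01, -0.08, 0, 0, 0, 0, -0.01, -0.08, 0, 0, 0, 0, -0.01, -0.08, 0, 0, 0, 0, -0.01, -0.08, 0, 0, 0, 0, -0.01, -0.08, 0, 0, 0, 0, -0.01, -0.08, 0, 0, 0, 0, -0.01, -0.08, 0, 0, 0, 0], gripper=-1)

```text
t: 13.28
tcp_pos: [0.4446, -0.1158, 0.3049]
tcp_rot: [-180.0, -0.1, 170.1]
ft_force: [-0.4, -0.3, 0.3]
gripper_width: 1.001
finger_force: 0.0
```

Call:
move_arm(increments=[-0.01, -0.08, 0, 0, 0, 0, -0.01, -0.07, 0, 0, 0, 0, -0.004, -0.05, 0, 0, 0, 0, 0, -0.025, 0, 0, 0, 0, 0, -0.01, 0, 0, 0, 0, 0, 0, 0, 0, 0, 0, 0, 0, 0, 0, 0, 0])

```text
t: 14.15
tcp_pos: [0.4378, -0.2306, 0.3056]
tcp_rot: [180.0, -0.0, 170.2]
ft_force: [0.5, -0.9, 0.3]
gripper_width: 1.001
finger_force: 0.0
```

Run:
```python
from h import *
plan([.438,-.231,.305],170)
print(ctrl.get_state()['qpos'].round(1))
im,p=cap('wrist','w5.png')
```

```text
t 14.15 at [ 0.4378 -0.2306  0.3056] [180.   -0.  170.2] shift [-0.0004 -0.0007  0.0011] then turn [ 0.    -0.     0.004] w 1.001 ff 0.0 F [ 0.5 -0.9  0.3]
[-12.7   6.9  39.2 104.1  -4.6  70.6 108.1]
```

View pics/w5.png

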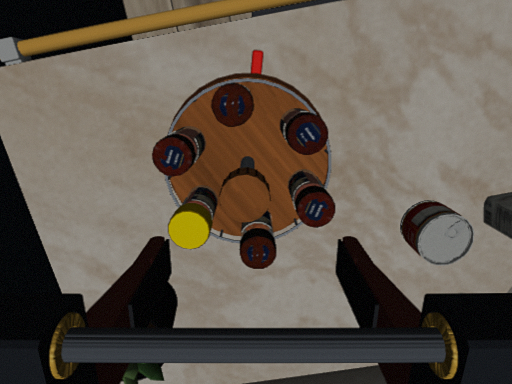

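The wrist view shows the yellow cap at (190,229), the dark caps at about (175,154), (233,103), (305,132), (313,207) and (258,250), and the red pointer from (258,50) to (257,75).

Run:
```python
from h import *
im=cv2.imread('pics/w5.png');p=ctrl.camera_params('wrist');h=cv2.cvtColor(im,cv2.COLOR_BGR2HSV)
m=cv2.inRange(h,(22,150,80),(35,255,255));m[:180]=0;m[260:]=0
n,l,s,c=cv2.connectedComponentsWithStats(m);i=1+np.argmax(s[1:,4]);Y=onz(p,*c[i],.138)[:2];print(s[i],c[i],Y)
m=cv2.inRange(h,(0,180,120),(6,255,255));m[90:]=0;n,l,s,c=cv2.connectedComponentsWithStats(m);i=1+np.argmax(s[1:,4]);print(s[i],c[i])
P=onz(p,*c[i],.011)[:2]
D=[onz(p,u,v,.137)[:2] for u,v in [(175,154),(233,103),(305,132),(313,207),(258,250)]]
C=np.mean(D+[Y],0);print('axis',C,[np.linalg.norm(d-C).round(4) for d in D+[Y]])
an=lambda v:np.degrees(np.arctan2(v[1],v[0]))
rel=[(an(d-C)-an(Y-C))%360 for d in D];print(rel,an(Y-C),an(P-C),P, np.linalg.norm(P-C))
print('need',(an(P-C)-an(Y-C)+180)%360-180)
plan([*C,.151],170)
# knob check from top
t=ctrl.camera_params('top')
```

```text
[ 168  211   42   38 1234] [188.23987034 229.41410049] [ 0.48133612 -0.30731491]
[251  51  12  23 217] [256.68663594  61.61290323]
axis [ 0.44098002 -0.23946739] [np.float64(0.0741), np.float64(0.077), np.float64(0.0758), np.float64(0.0742), np.float64(0.0766), np.float64(0.0789)]
[np.float64(297.2667030652458), np.float64(237.7705247027417), np.float64(180.13391743189786), np.float64(118.33594049426898), np.float64(59.27679875034042)] -59.25557109627832 164.48062536134455 [ 0.32336514 -0.20680706] 0.12206537279732864
need -136.2638035423771
t 14.2 at [ 0.4379 -0.2307  0.3056] [180.   -0.  170.2] shift [-0.0092 -0.0164  0.3092] then turn [ 0.    -0.     0.004] w 0.998 ff 0.0 F [ 0.5  0.6 -0.3]
```

Run:
```python
from h import *
im=cv2.imread('pics/top1.png');p=ctrl.camera_params('top')
cv2.imwrite('pics/c6.png',np.hstack([cv2.resize(im[155:255,300:395],None,fx=4,fy=4,interpolation=cv2.INTER_CUBIC),cv2.resize(cv2.imread('pics/w5.png')[140:240,200:295],None,fx=4,fy=4,interpolation=cv2.INTER_CUBIC)]))
```

```text
(no output)
```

View pics/c6.png

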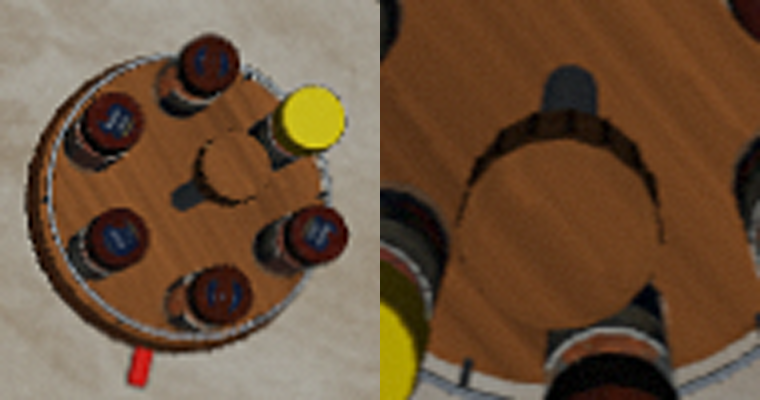

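The left half (top view) shows the knob's top centred near (358,196.5). The right half (wrist view) shows it near (245,198.7), with clear caps in both.

Run:
```python
from h import *
p=ctrl.camera_params('top');w=ctrl.camera_params('wrist')
print(onz(p,358,196.5,.187),onz(w,245,198.7,.187))
D=[onz(p,300+a/4,155+b/4,.137)[:2] for a,b in [(209,64),(313,118),(318,236),(220,295),(119,240),(112,121)]]
C=np.mean(D,0);print(C,[np.linalg.norm(d-C).round(4) for d in D])
an=lambda v:np.degrees(np.arctan2(v[1],v[0]))
A=[an(d-C) for d in D];print(A)
for f in (onz(p,300+139/4,155+368/4,.011),): print(an(f[:2]-C),np.linalg.norm(f[:2]-C))
```

```text
[ 0.44218571 -0.23457407  0.187     ] [ 0.44282347 -0.23904673  0.187     ]
[ 0.4417842  -0.23656477] [np.float64(0.0776), np.float64(0.0796), np.float64(0.078), np.float64(0.0774), np.float64(0.0778), np.float64(0.0786)]
[np.float64(-0.33441911265205126), np.float64(-60.403865669180945), np.float64(-121.04859344285052), np.float64(178.62902504276803), np.float64(120.43251246718468), np.float64(59.3441870357761)]
164.89204272728878 0.1241779656105436
```

Call:
move_arm(increments=[-0.01, -0.012, 0.03, 0, 0, 0, 0, 0, 0.05, 0, 0, 0, 0, 0, 0.06, 0, 0, 0, 0, 0, 0.06, 0, 0, 0, 0, 0, 0.05, 0, 0, 0, 0, 0, 0.035, 0, 0, 0, 0, 0, 0.02, 0, 0, 0, 0, 0, 0.004, 0, 0, 0, 0, 0, 0, 0, 0, 0])

```text
t: 15.32
tcp_pos: [0.4417, -0.2385, 0.1514]
tcp_rot: [-180.0, 0.0, 170.2]
ft_force: [0.2, 0.2, 0.5]
gripper_width: 0.997
finger_force: 0.0
```

Call:
move_arm(increments=[0, 0, 0, 0, 0, 0, 0, 0, 0, 0, 0, 0, 0, 0, 0, 0, 0, 0, 0, 0, 0, 0, 0, 0, 0, 0, 0, 0, 0, 0, 0, 0, 0, 0, 0, 0, 0, 0, 0, 0, 0, 0, 0, 0, 0, 0, 0, 0], gripper=1, force=15)

```text
t: 16.32
tcp_pos: [0.4415, -0.239, 0.1512]
tcp_rot: [-180.0, 0.0, 170.1]
ft_force: [-0.2, -5.3, -0.4]
gripper_width: 0.499
finger_force: 15.0
```

Call:
move_arm(increments=[0, -0.001, 0, 0, 0, 0, 0, 0, 0, 0, 0, 0.03, 0, 0, 0, 0, 0, 0.06, 0, 0, 0, 0, 0, 0.1, 0, 0, 0, 0, 0, 0.11, 0, 0, 0, 0, 0, 0.11, 0, 0, 0, 0, 0, 0.11, 0, 0, 0, 0, 0, 0.1, 0, 0, 0, 0, 0, 0.06, 0, 0, 0, 0, 0, 0.02], force=30)

```text
t: 17.58
tcp_pos: [0.4424, -0.2374, 0.1512]
tcp_rot: [179.9, -0.0, 128.2]
ft_force: [3.6, 2.4, 1.3]
gripper_width: 0.496
finger_force: 30.0
```

Run:
```python
from h import *
plan([.4415,-.2395,.151],35)
s=ctrl.get_state();print(s['qpos'].round(1),s['moment'])
```

```text
t 17.57 at [ 0.4424 -0.2374  0.1512] [179.9  -0.  128.2] shift [-0.0023 -0.0041  0.0004] then turn [ 1.000e-03 -2.000e-03  1.553e+00] w 0.496 ff 30.0 F [3.6 2.4 1.3]
[-14.8  20.6  47.3 115.2 -19.2  52.1  80.8] [ 0.39973761 -0.46930075  0.07500175]
```

Call:
move_arm(increments=[0, 0, 0, 0, 0, 0.03, 0, 0, 0, 0, 0, 0.07, 0, 0, 0, 0, 0, 0.11, 0, 0, 0, 0, 0, 0.12, 0, 0, 0, 0, 0, 0.12, 0, 0, 0, 0, 0, 0.12, 0, 0, 0, 0, 0, 0.12, 0, 0, 0, 0, 0, 0.09, 0, 0, 0, 0, 0, 0.05, 0, 0, 0, 0, 0, 0.02])

```text
t: 18.82
tcp_pos: [0.4446, -0.237, 0.1512]
tcp_rot: [179.8, -0.1, 77.2]
ft_force: [12.4, 3.7, -5.6]
gripper_width: 0.494
finger_force: 30.0
```

Call:
move_arm(increments=[0, 0, 0, 0, 0, 0.03, 0, 0, 0, 0, 0, 0.07, 0, 0, 0, 0, 0, 0.11, 0, 0, 0, 0, 0, 0.12, 0, 0, 0, 0, 0, 0.12, 0, 0, 0, 0, 0, 0.11, 0, 0, 0, 0, 0, 0.08, 0, 0, 0, 0, 0, 0.05, 0, 0, 0, 0, 0, 0.02, 0, 0, 0, 0, 0, 0])

```text
t: 20.08
tcp_pos: [0.4461, -0.238, 0.1513]
tcp_rot: [179.7, -0.3, 34.7]
ft_force: [18.6, -1.5, -12.1]
gripper_width: 0.499
finger_force: 30.0
```

```bash
cat > look.py <<'E'
from h import *
import sys
plan([.4415,-.2395,.151],35)
tag=sys.argv[1]; C=np.array([.4418,-.2375])
an=lambda v:np.degrees(np.arctan2(v[1],v[0]))
for n in ('top','wrist','side'):
    im,p=cap(n,n+tag+'.png');h=cv2.cvtColor(np.ascontiguousarray(im),cv2.COLOR_RGB2HSV);o={}
    for k,lo,hi,z in (('Y',(22,170,90),(33,255,255),.138),('P',(0,190,110),(5,255,255),.011)):
        m=cv2.inRange(h,lo,hi); q=[]
        N,l,s,c=cv2.connectedComponentsWithStats(m)
        for i in range(1,N):
            if s[i,4]>12:
                x=onz(p,*c[i],z)[:2]; r=np.linalg.norm(x-C)
                if .05<r<.15: print(n,k,s[i].tolist(),c[i].round(1),x.round(4),r.round(4),an(x-C).round(2))
E
python3 look.py 7
```

```text
t 20.07 at [ 0.4461 -0.238   0.1513] [179.7  -0.3  34.7] shift [-0.0093 -0.0027  0.0005] then turn [ 0.005 -0.004 -0.005] w 0.499 ff 30.0 F [ 18.6  -1.5 -12.1]
top P [332, 246, 5, 5, 16] [334.3 248.6] [ 0.3174 -0.2027] 0.1292 164.37
wrist Y [136, 280, 33, 14, 193] [153.9 289.1] [ 0.3894 -0.2066] 0.0608 149.47
wrist Y [149, 362, 7, 17, 46] [151.3 369.5] [ 0.3365 -0.2346] 0.1053 178.45
wrist Y [352, 363, 6, 17, 48] [355.  370.8] [ 0.41   -0.3436] 0.1108 -106.7
wrist P [144, 265, 5, 6, 17] [145.8 267.4] [ 0.3163 -0.1993] 0.1312 163.09
side Y [299, 169, 12, 11, 112] [304.3 173.9] [ 0.357 -0.192] 0.0962 151.76
```

Call:
move_arm(increments=[0.003, 0.002, 0.001, 0, 0, 0, 0.003, 0.002, 0.001, 0, 0, 0, 0, 0, 0, 0, 0, 0])

```text
t: 20.6
tcp_pos: [0.4462, -0.238, 0.1511]
tcp_rot: [-180.0, -0.2, 34.6]
ft_force: [0.6, 6.9, 14.4]
gripper_width: 0.498
finger_force: 30.0
```

```bash
cat > chk.py <<'E'
from h import *
import sys
plan([.4418,-.2375,.151],35)
def proj(p,X):
    M=R.from_euler('xyz',p['rotation'],degrees=True).as_matrix();c=(np.atleast_2d(X)-p['xyz'])@M
    s=c[:,:2]/c[:,2:];r=(s**2).sum(1,keepdims=True);K=np.array(p['camera_matrix']);s=s*(1+p['k1']*r)
    return s*[K[0,0],K[1,1]]+[K[0,2],K[1,2]]
im={}
for n in ('wrist','side'):
    im[n],p=cap(n,n+sys.argv[1]+'.png');h=cv2.cvtColor(np.ascontiguousarray(im[n]),cv2.COLOR_RGB2HSV)
    m=cv2.inRange(h,(22,150,60),(34,255,255)); N,l,s,c=cv2.connectedComponentsWithStats(m)
    for a in (160,164.6,169):
        e=proj(p,[.4418+.078*np.cos(np.radians(a)),-.2375+.078*np.sin(np.radians(a)),.138])[0]
        t=np.linspace(0,2*np.pi,60);q=proj(p,np.c_[.4418+.078*np.cos(np.radians(a))+.0225*np.cos(t),-.2375+.078*np.sin(np.radians(a))+.0225*np.sin(t),0*t+.138])
        print(n,a,e.round(1),'box',q.min(0).round(1),q.max(0).round(1))
    for i in range(1,N):
        if s[i,4]>12 and np.hypot(*(c[i]-e))<60: print(' blob',s[i],c[i].round(1))
w=im['wrist'][220:384,80:380];b=im['side'][140:230,240:340]
cv2.imwrite('pics/v'+sys.argv[1]+'.png',np.hstack([cv2.resize(w,(457,250)),cv2.resize(b,(277,250),interpolation=cv2.INTER_CUBIC)])[:,:,::-1])
E
python3 chk.py 8
```

```text
t 20.6 at [ 0.4462 -0.238   0.1511] [-180.    -0.2   34.6] shift [-0.0067 -0.0057  0.0003] then turn [-0.001 -0.003 -0.007] w 0.498 ff 30.0 F [ 0.6  6.9 14.4]
wrist 160 [143.3 317.1] box [106.2 284.7] [180.3 347.3]
wrist 164.6 [150.4 324. ] box [113.6 292.1] [187.1 353.7]
wrist 169 [157.6 330. ] box [121.  298.6] [194.  359.4]
 blob [130 271  46  23 721] [153.4 282.6]
 blob [148 344   5  15  36] [150.3 351.6]
 blob [149 362   7  17  47] [151.3 369.4]
side 160 [303.3 171.5] box [296.8 169.1] [309.9 174. ]
side 164.6 [304.5 171. ] box [298.  168.6] [311.  173.5]
side 169 [305.5 170.5] box [299.  168.2] [312. 173.]
 blob [299 169  12  11 119] [304.5 173.9]
```

Run:
```python
import sys;sys.argv=['x','9']
exec(open('chk.py').read().split("im={}")[0])
p=ctrl.camera_params('wrist')
t=np.linspace(0,2*np.pi,200)
for C in ((.4418,-.2375),(.4425,-.239)):
 for a in (160,162,164.6,167):
  for z in (.118,.124):
    x=C[0]+.078*np.cos(np.radians(a));y=C[1]+.078*np.sin(np.radians(a))
    q=proj(p,np.c_[x+.0225*np.cos(t),y+.0225*np.sin(t),0*t+z]);print(C,a,z,q.min(0).round(1),q.max(0)[0].round(1),'top at col',q[q[:,1].argmin(),0].round(1))
P=proj(p,[[.4418-.132*np.cos(np.radians(-15.4)),-.2375-.132*np.sin(np.radians(-15.4)),.012]]);print(P)
im=cv2.imread('pics/wrist8.png');h=cv2.cvtColor(im,cv2.COLOR_BGR2HSV)
m=cv2.inRange(h,(22,150,60),(34,255,255))
for r in range(270,296,3): x=np.flatnonzero(m[r,110:200]);print(r,(x.min()+110,x.max()+110) if len(x) else None)
```

```text
t 20.7 at [ 0.4462 -0.2379  0.1511] [-180.    -0.2   34.6] shift [-0.0067 -0.0057  0.0003] then turn [-0.001 -0.003 -0.007] w 0.497 ff 30.0 F [-0.4  6.3 14.7]
(0.4418, -0.2375) 160 0.118 [118.6 267.9] 186.5 top at col 149.5
(0.4418, -0.2375) 160 0.124 [115.1 272.6] 184.7 top at col 146.7
(0.4418, -0.2375) 162 0.118 [121.4 270.9] 189.1 top at col 152.3
(0.4418, -0.2375) 162 0.124 [118.  275.7] 187.4 top at col 149.6
(0.4418, -0.2375) 164.6 0.118 [125.2 274.7] 192.6 top at col 156.1
(0.4418, -0.2375) 164.6 0.124 [121.9 279.6] 191.1 top at col 153.5
(0.4418, -0.2375) 167 0.118 [128.8 278. ] 196.0 top at col 159.8
(0.4418, -0.2375) 167 0.124 [125.6 283. ] 194.6 top at col 157.3
(0.4425, -0.239) 160 0.118 [121.1 268.2] 188.9 top at col 152.1
(0.4425, -0.239) 160 0.124 [117.6 273. ] 187.3 top at col 149.4
(0.4425, -0.239) 162 0.118 [123.9 271.3] 191.6 top at col 154.9
(0.4425, -0.239) 162 0.124 [120.5 276.1] 190.0 top at col 152.3
(0.4425, -0.239) 164.6 0.118 [127.7 275.1] 195.1 top at col 158.7
(0.4425, -0.239) 164.6 0.124 [124.4 280. ] 193.6 top at col 156.2
(0.4425, -0.239) 167 0.118 [131.3 278.4] 198.5 top at col 162.3
(0.4425, -0.239) 167 0.124 [128.2 283.4] 197.1 top at col 159.9
[[148.41644065 270.53502174]]
270 None
273 (np.int64(149), np.int64(175))
276 (np.int64(143), np.int64(173))
279 (np.int64(140), np.int64(171))
282 (np.int64(137), np.int64(169))
285 (np.int64(136), np.int64(168))
288 (np.int64(133), np.int64(166))
291 (np.int64(131), np.int64(163))
294 None
```

View pics/v8.png

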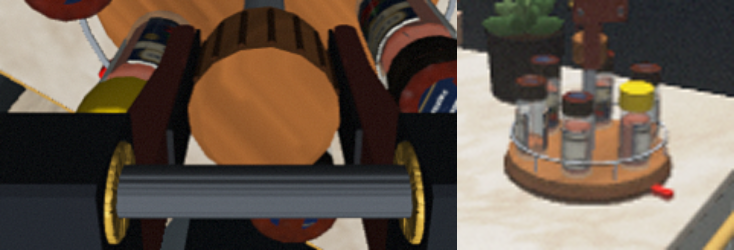

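The left half shows the knob gripped and the yellow cap partly hidden behind the left finger at (105,95). The right half shows the yellow cap at (635,95) behind the red pointer (663,190), roughly in front. I have used my picture views, so I'll let go, rise, measure numerically and regrip without side load.

Call:
move_arm(increments=[0, 0, 0, 0, 0, 0, 0, 0, 0, 0, 0, 0, 0, 0, 0, 0, 0, 0, 0, 0, 0, 0, 0, 0, 0, 0, 0, 0, 0, 0], gripper=-1)

```text
t: 21.32
tcp_pos: [0.4449, -0.2387, 0.1501]
tcp_rot: [-180.0, 0.0, 34.6]
ft_force: [0.7, -0.1, -0.6]
gripper_width: 0.994
finger_force: 0.0
```

Call:
move_arm(increments=[0, 0, -0.02, 0, 0, 0, 0, 0, -0.04, 0, 0, 0, 0, 0, -0.06, 0, 0, 0, 0, 0, -0.06, 0, 0, 0, 0, 0, -0.06, 0, 0, 0, 0, 0, -0.05, 0, 0, 0, 0, 0, -0.03, 0, 0, 0, 0, 0, -0.01, 0, 0, 0, 0, 0, 0, 0, 0, 0])

```text
t: 22.45
tcp_pos: [0.445, -0.2385, 0.315]
tcp_rot: [-180.0, -0.0, 34.6]
ft_force: [1.1, -0.1, -0.3]
gripper_width: 0.999
finger_force: 0.0
```

```bash
python3 look.py 10
python3 - <<'E'
from h import *
# fit cap-top ellipse by outline: bright yellow only
for n in ('top10','wrist10'):
    h=cv2.cvtColor(cv2.imread(f'pics/{n}.png'),cv2.COLOR_BGR2HSV);m=cv2.inRange(h,(22,150,60),(34,255,255))
    N,l,s,c=cv2.connectedComponentsWithStats(m);i=1+np.argmax(s[1:,4]);v=h[...,2][l==i];print(n,s[i],np.percentile(v,[5,25,50,75,95]))
E
```

```text
t 22.45 at [ 0.445  -0.2385  0.315 ] [-180.    -0.    34.6] shift [-0.0069 -0.0021  0.3279] then turn [-0.    -0.    -0.007] w 0.999 ff 0.0 F [ 1.1 -0.1 -0.3]
wrist Y [177, 202, 41, 38, 1193] [197.2 220.4] [ 0.37   -0.2179] 0.0744 164.73
side Y [299, 169, 12, 11, 112] [304.3 174. ] [ 0.3568 -0.1913] 0.0968 151.46
top10 [223 164   2   1   2] [60.2 61.  62.  63.  63.8]
wrist10 [ 177  197   41   43 1307] [ 64. 184. 185. 187. 189.]
```

Call:
move_arm(increments=[-0.003, 0, 0.03, 0, 0, 0, 0, 0, 0.05, 0, 0, 0, 0, 0, 0.06, 0, 0, 0, 0, 0, 0.06, 0, 0, 0, 0, 0, 0.06, 0, 0, 0, 0, 0, 0.04, 0, 0, 0, 0, 0, 0.02, 0, 0, 0, 0, 0, 0.006, 0, 0, 0, 0, 0, 0, 0, 0, 0])

```text
t: 23.72
tcp_pos: [0.4441, -0.2399, 0.1526]
tcp_rot: [180.0, -0.0, 34.6]
ft_force: [0.7, -0.4, 0.9]
gripper_width: 1.002
finger_force: 0.0
```

Call:
move_arm(increments=[0, 0, 0, 0, 0, 0, 0, 0, 0, 0, 0, 0, 0, 0, 0, 0, 0, 0, 0, 0, 0, 0, 0, 0, 0, 0, 0, 0, 0, 0, 0, 0, 0, 0, 0, 0, 0, 0, 0, 0, 0, 0, 0, 0, 0, 0, 0, 0, 0, 0, 0, 0, 0, 0], gripper=1, force=25)

```text
t: 24.85
tcp_pos: [0.4438, -0.2395, 0.1522]
tcp_rot: [-180.0, -0.0, 34.6]
ft_force: [-0.4, 1.0, 1.0]
gripper_width: 0.499
finger_force: 25.0
```

```bash
python3 chk.py 11 | grep -A0 -E "t |blob"
python3 - <<'E'
from h import *
b=cv2.imread('pics/side11.png');h=cv2.cvtColor(b,cv2.COLOR_BGR2HSV)
a=cv2.cvtColor(cv2.imread('pics/side4.png') if 0 else cv2.imread('pics/s4.png'),cv2.COLOR_BGR2HSV)
for k in (a,h):
    m=cv2.inRange(k,(100,90,40),(120,255,255));m[:,:180]=0;m[:,240:]=0;m[:200]=0;m[270:]=0
    N,l,s,c=cv2.connectedComponentsWithStats(m);i=1+np.argmax(s[1:,4]);print('pail',s[i],c[i])
E
```

```text
t 24.85 at [ 0.4438 -0.2395  0.1522] [-180.    -0.    34.6] shift [-0.001  -0.0057  0.0023] then turn [-0.    -0.    -0.007] w 0.499 ff 25.0 F [-0.4  1.   1. ]
wrist 160 [143.5 312. ] box [106.4 279.6] [180.4 342.3]
wrist 164.6 [150.5 318.9] box [113.7 286.9] [187.2 348.8]
wrist 169 [157.7 325. ] box [121.1 293.4] [194.1 354.4]
 blob [128 266  51  28 964] [153.2 280.2]
 blob [148 344   7  35  93] [150.7 361.5]
--
 blob [299 169  12  11 119] [304.4 174. ]
pail [199 237  17  17 189] [206.81481481 245.05291005]
pail [198 237  18  17 184] [206.4673913  245.17391304]
```

The pail hasn't moved, the knob is gripped with almost no side load, and the yellow cap lines up with the pointer. I'll hand the job in.

```bash
python3 -c "
from bench import ctrl
print(ctrl.close_job())"
```

```text
the job is handed in; nothing more can be done
None
```

The pail hangs on the stand's hook and is let go; the carousel is turned so the yellow-capped jar stands behind the red pointer (within about 1–2° by my camera measurements) and is still gripped there, handed in at about 25 s with no verdict shown.

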